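Fetch the keyed cap from behind the parts and seat it in the nest

ROBOT

A 6-joint arm with a two-finger parallel gripper is mounted at the origin on a cart in front of the work surface, level with it; the furniture and walls round the work are solid. World frame = base frame: x ahead of the robot, y to its left, z up, the work surface at z = 0. Lengths are in m, angles in rad, forces in N, time in s.
With the tool pointing down it reaches from about 0.375 to 0.9 m from the base axis. Payload 3.1 kg.
Tool frame: the origin (TCP) lies midway between the tips of the shut fingers; the grasp point (between the pads) lies 19 mm behind it (env.grip_point_offset is the z of the grasp point in the tool frame, in m); z points along the fingers, y is the line along which they close (so a half turn about z gives the same grasp; the last joint's range is limited). The gripper opens to 85 mm and grips with 20 to 120 N. Pads are 22 mm wide; open, the fingers measure 114 mm over their backs; the gripper's body (76 mm by 85 mm) begins 54 mm behind the grasp point. The pads swing forward as they close: fully open they stand 13 mm farther back than shut.
Start: joints at [-1.337, 0.527, 1.433, -0, 1.181, -0.178], TCP at [0.251, -0.572, 0.231] pointing down, gripper open.
Joint ranges: [-3.08, 3.08], [-0.75, 2.2], [0.22, 2.44], [-1.43, 4.57], [0, 2.65], [-2.85, 2.85]. Speed limits (rad/s): [2.79, 2.79, 3.14, 3.14, 3.14, 3.14].

INTERFACE

Orientations are given as a unit quaternion [x, y, z, w].
In Python, from cell import env, imaging, job gives the robot as it stands.
- The arm moves only by the tool step_arm, never from a script. Its argument "targets" is a list of rows, each a list of 5 numbers: the shift along the tool's x, y, z in m, then the turn about the tool's z in degrees, then the finger opening in m, from 0 to 0.0854. In form: [[x, y, z, yaw, gripper], ...]. A call has 1 to 12 rows; each row is the pose to reach, as a shift and turn from the pose commanded when the call began, along the tool's axes at that moment; what a row does not reach only later rows make up. A row lasts 1/8 s, in which the tool goes at most 62.5 mm and 10.7 degrees, less where a joint would pass 70% of its speed; a pose out of reach is approached as far as the arm can. A call with a gripper value outside its range is refused whole. The fingers move at their own pace and stop on an object; the grip force is fixed at half the most. Time passes only in rows, so rows that repeat a pose let the fingers close. It gives the time, the measured TCP pose, the force, the opening and the grip force at its end, in the units of the state.
- env.get_obs(): the state, without advancing time (a new reading comes with each control period).
- imaging.capture(name): name is "scene" or "top" or "wrist"; returns (picture, depth): 420x560x3 uint8, blue, green, red; 420x560 float32, m along the optical axis (not along the pixel's ray), 0 where there is no reading.
- imaging.camera_model(name): a dict with "K" (3x3 intrinsics, pixels), "k1" (the pictures are not rectified: a ray, as slopes to the right and down, at radius r is drawn at 1 + k1 r^2 times it, then the intrinsics apply), "eye" and "rotation" of the camera in the world; the wrist camera has in their place "tool_from_camera" (4x4, takes a point from camera to tool coordinates, whose origin is the TCP and whose axes are the flange's). Camera axes: x right, y up, looking along -z (the intrinsics and any distortion apply to the point x, -y, -z); pixel columns grow to the right and rows downward; lengths in m; the calibration is good to about 2 mm. A picture is of the moment at which its call begins: read the wrist's pose just before it. camera_model takes no time and is no camera call.
- job.sign_off(): hands the job in; it is judged then, once.
The state is a dict: "t": time; "joints": joint angles; "qvel": joint speeds; "joint_torque": joint torques, N m; "tool_pos": TCP position; "eef_rot": TCP orientation; "contact_force": force on the tool from outside, world axes, zero at the start; "torque": the same for the moment, N m; "finger_gap": opening from 0.0 (shut) to 1.0 (fully open); "gripper_force": force on a finger pad.
Only numpy, scipy, OpenCV 4.12 (cv2) and the standard library are available. Lean on these libraries where they do the work, as an engineer would, in place of code of your own. Each camera call takes 0.05 s, during which the arm holds its last target. There are 200 camera calls.

TASK

The steel cap with the lug stands at the back of the metal parts tray, hemmed in by an oil bottle, a steel spindle and a brass sleeve. First stand those three on the black rubber mat; only then take out the cap and seat it fully down in the round nest, its lug turned into the notch; after that put the bottle, spindle and sleeve back upright in the tray, each exactly on the spot where it stood at the start. Knock nothing over, and leave the screwdriver and the grease tub alone.

Things in the scene. Friction and masses are not known exactly. Their poses are not given: they have to be found in the camera images.
- cap_grip (a point): Steel cap to fetch: disc 56 mm across, 12 mm thick; a lug 14 mm wide sticks out to 42 mm from the centre along the cap's +x; on the disc an upright block to hold it by, 32 mm long (x), 24 mm wide (y), top 54 mm above the underside. This point: in the block on the centre line, 38 mm above the underside; z up. 0.22 kg. Grip the block across its width (y), fingertips above the disc.
- oil_mid (a point): White oil bottle with a red nozzle: upright round body 37 mm across and 84 mm high, slim nozzle to 126 mm. This point is on its axis, 42 mm above its underside; z up. Stands loose in the tray.
- spindle_mid (a point): Steel valve spindle standing on end: round foot 46 mm across and 12 mm high, above it a round shaft 26 mm across up to 82 mm, then a slimmer end (20, then 14 mm) up to 104 mm. This point is on its axis, 52 mm above its underside; z up. Stands loose in the tray, 0.3 kg.
- sleeve_mid (a point): Brass sleeve, a tube standing on end: 40 mm outside, 28 mm inside, 96 mm high. This point is on its axis, 48 mm above its underside; z up. Stands loose in the tray, 0.3 kg.
- tray: Fixed dark sheet-steel tray on the plywood board (its top is 122 mm above z = 0), 180 mm (x) by 220 mm (y), lip 9 mm high, floor 3 mm above the board. Origin: centre of its underside. At the start the cap stands about 36 mm from its centre along +x, one of the three other things in front of the cap (68 mm towards -x), one on either side (64 mm along +y and -y); which stands where varies.
- mat: Fixed black rubber mat, the side area: 130 mm (x) by 240 mm (y), 3 mm thick. Origin: centre of its underside; z up. The axis of each parked thing must lie within the mat; side by side along y there is room for all three, 75 mm apart.
- nest: Fixed nest: aluminium plate 110 x 110 x 8 mm, four 5 mm high screw heads, and a dark steel round wall, inside 65 mm across, 10 mm thick, top at 18 mm. One gap in the wall, 23 mm wide, towards the nest's +x, is the notch for the lug. Origin: underside, below the wall's centre; z up. Home, the cap stands flat on the plate, its grip point 46 mm above this origin, lug in the notch.
- driver: Bystander: red-handled screwdriver lying on the board, 190 mm long along its y, 26 mm thick. Leave alone. Origin: under its middle.
- tub: Bystander: flat grease tub with a yellow lid, 66 mm across and 42 mm high. Leave alone. Origin: centre of its underside.

How it is judged:
On the way, in this order (a step that is already met when the one before it is completed fails the run):
1. bottle, spindle and sleeve all stand on the mat, the cap still in its place in the tray (x of oil_mid in the frame of mat between -0.065 and 0.065 m and y of oil_mid in the frame of mat between -0.12 and 0.12 m and z of oil_mid in the frame of mat below 0.054 m and angle between each of oil_mid, spindle_mid, sleeve_mid's own z axis and vertical below 0.15 rad and x of spindle_mid in the frame of mat between -0.065 and 0.065 m and y of spindle_mid in the frame of mat between -0.12 and 0.12 m and z of spindle_mid in the frame of mat below 0.064 m and x of sleeve_mid in the frame of mat between -0.065 and 0.065 m and y of sleeve_mid in the frame of mat between -0.12 and 0.12 m and z of sleeve_mid in the frame of mat below 0.06 m and distance of cap_grip from where it was at the start of the episode below 0.025 m), for 0.2 s.
2. the cap is seated in the nest, the other three still standing on the mat (horizontal distance between cap_grip and nest below 0.009 m and z of cap_grip in the frame of nest below 0.0495 m and angle between the x axis of cap_grip and the x axis of nest, either way round below 0.35 rad and angle between cap_grip's own z axis and vertical below 0.08 rad and x of oil_mid in the frame of mat between -0.065 and 0.065 m and y of oil_mid in the frame of mat between -0.12 and 0.12 m and z of oil_mid in the frame of mat below 0.054 m and angle between each of oil_mid, spindle_mid, sleeve_mid's own z axis and vertical below 0.15 rad and x of spindle_mid in the frame of mat between -0.065 and 0.065 m and y of spindle_mid in the frame of mat between -0.12 and 0.12 m and z of spindle_mid in the frame of mat below 0.064 m and x of sleeve_mid in the frame of mat between -0.065 and 0.065 m and y of sleeve_mid in the frame of mat between -0.12 and 0.12 m and z of sleeve_mid in the frame of mat below 0.06 m), for 0.2 s.
At the end, for the whole second after the job is handed in: Cap flat in the nest, lug in the notch (9 mm, 0.35 rad, grip point under 49.5 mm above the nest's underside, tilt under 0.08 rad); bottle, spindle and sleeve upright (0.1 rad), each within 15 mm of where it stood at the start; all at rest (horizontal distance between cap_grip and nest below 0.009 m and z of cap_grip in the frame of nest below 0.0495 m and angle between the x axis of cap_grip and the x axis of nest, either way round below 0.35 rad and angle between cap_grip's own z axis and vertical below 0.08 rad and distance of each of oil_mid, spindle_mid, sleeve_mid from where it was at the start of the episode below 0.015 m and angle between each of oil_mid, spindle_mid, sleeve_mid's own z axis and vertical below 0.1 rad and linear speed of each of cap, oil, spindle, sleeve below 0.02 m/s); the robot touches nothing.
It fails at once if the bottle is knocked over (angle between oil_mid's own z axis and vertical above 0.7 rad).
It fails at once if the spindle is knocked over (angle between spindle_mid's own z axis and vertical above 0.7 rad).
It fails at once if the sleeve is knocked over (angle between sleeve_mid's own z axis and vertical above 0.7 rad).
It fails at once if the screwdriver is moved more than 30 mm (distance of driver from where it was at the start of the episode above 0.03 m).
It fails at once if the grease tub is moved more than 30 mm (distance of tub from where it was at the start of the episode above 0.03 m).
It also fails if it takes over 147 s, if anything falls off the work surface, if the arm or the gripper's body presses on something with over 40 N, if the wrist force passes 120 N, or if a joint passes its speed limit or range.

## Working session

There is one attempt and no reset: what is moved stays moved. The work goes in short steps, Python scripts to look and compute and a tool call to move; the robot and the scene stay as the last step left them, time stands still between calls to the robot, and variables do not carry over. Pictures are saved under pics/ and viewed, at most 14 in all, crops included, and the job is handed in when it is done.

Besides the shell and the picture viewer there is one more tool, called after ">>>" by a JSON object that holds its "method" and its "body". step_arm: Moves the arm, as the interface text tells. Its arguments: {"type":"object","properties":{"targets":{"type":"array","items":{"type":"array","items":{"type":"number"}}}},"required":["targets"]}

```bash
mkdir -p pics; cat > h.py <<'E'
import numpy as np, cv2
from cell import env, imaging, job
from scipy.spatial.transform import Rotation as R
def cam(name):
    m=imaging.camera_model(name)
    if name=="wrist":
        o=env.get_obs(); T=np.eye(4); T[:3,:3]=R.from_quat(o["eef_rot"]).as_matrix(); T[:3,3]=o["tool_pos"]
        T=T@np.array(m["tool_from_camera"]); return m,T[:3,3],T[:3,:3]
    return m,np.array(m["eye"]),np.array(m["rotation"]) 
def rays(m,Rm,uv):
    K=np.array(m["K"]); uv=np.asarray(uv,float).reshape(-1,1,2)
    d=cv2.undistortPoints(uv,K,np.array([m["k1"],0,0,0.]),None)[:,0] if len(uv) else np.zeros((0,2))
    return np.c_[d[:,0],-d[:,1],-np.ones(len(d))]@Rm.T
def onplane(c,uv,z):
    m,e,Rm=c; d=rays(m,Rm,uv); return e+d*((z-e[2])/d[:,2])[:,None]
def cloud(c,depth):
    m,e,Rm=c; h,w=depth.shape; v,u=np.mgrid[:h,:w]
    return (e+rays(m,Rm,np.c_[u.ravel(),v.ravel()])*depth.reshape(-1,1)).reshape(h,w,3)
E
python3 - <<'E'
from h import *
print(env.get_obs())
for n in ("scene","top","wrist"):
    c=cam(n);p,d=imaging.capture(n);cv2.imwrite(f"pics/{n}0.png",p);np.savez(f"{n}0.npz",p=p,d=d)
    print(n,c[0]["K"],c[0]["k1"],c[1],c[2].round(3).tolist())
E
```

```text
{'t': 0.0, 'joints': array([-1.33651844e+00,  5.28432301e-01,  1.43393016e+00, -1.19865079e-05,
        1.18137238e+00, -1.78506828e-01]), 'qvel': array([ 0.00319855,  0.00079635, -0.00080145, -0.00105354, -0.00072687,
       -0.00035199]), 'joint_torque': array([-1.55238959e-03, -4.42355597e+01, -1.78021109e+01, -3.02099070e-04,
        8.68811767e-03, -3.37561424e-06]), 'tool_pos': array([ 0.25057568, -0.5717818 ,  0.23034555]), 'eef_rot': array([ 9.78775569e-01,  2.04932279e-01, -3.54040593e-05, -1.07052223e-03]), 'contact_force': array([ 0.13016572,  0.18225842, -0.310501  ]), 'torque': array([-0.04929904,  0.04972246, -0.00421064]), 'gripper_force': 0.0, 'finger_gap': 1.0001100263408964}
scene [[479.19277171   0.         279.02390402]
 [  0.         479.19277171 206.85433972]
 [  0.           0.           1.        ]] -0.06397734960611028 [0.0627918  0.79084734 0.94700182] [-0.116, 0.41, 0.867, -0.259]
top [[527.27962948   0.         280.4655887 ]
 [  0.         527.27962948 210.84449302]
 [  0.           0.           1.        ]] -0.14593280271774808 [ 4.39068935e-01 -1.14023079e-03  1.75072010e+00] [-0.023, 0.029, 0.713, -0.7]
wrist [[373.33341986   0.         282.00620736]
 [  0.         373.33341986 216.53898551]
 [  0.           0.           1.        ]] -0.07698295360917512 [ 0.3234445  -0.54060612  0.37261189] [[0.401, 0.871, 0.285], [-0.916, 0.382, 0.123], [-0.002, -0.31, 0.951]]
```

```bash
sed -i 's/return m,np.array(m\["eye"\]),np.array(m\["rotation"\]) /return m,np.array(m["eye"]),R.from_quat(m["rotation"]).as_matrix()/' h.py; grep -n from_quat h.py
```

```text
7:        o=env.get_obs(); T=np.eye(4); T[:3,:3]=R.from_quat(o["eef_rot"]).as_matrix(); T[:3,3]=o["tool_pos"]
9:    return m,np.array(m["eye"]),R.from_quat(m["rotation"]).as_matrix()
```

View pics/top0.png

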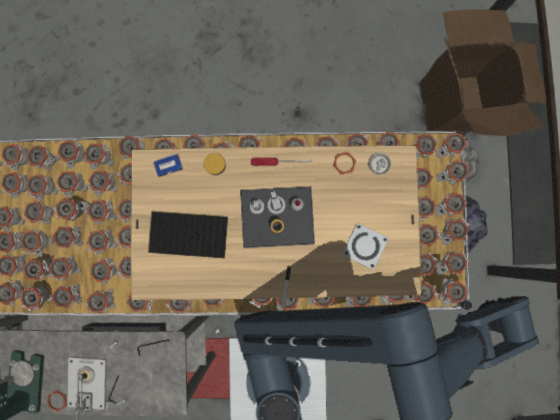

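View pics/scene0.png

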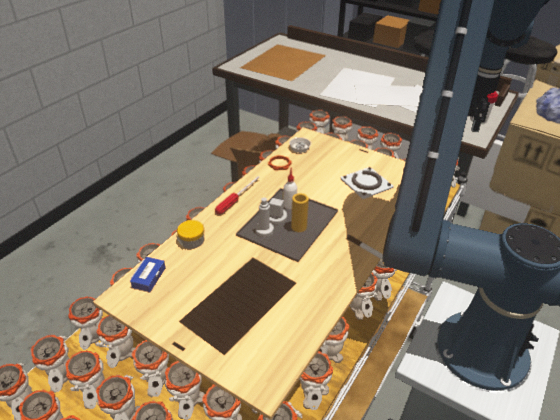

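The top view shows up = +x and left = +y. The mat is near (188,235) and the tray near (277,217). The sleeve is in front at (277,227), the spindle on the +y side at (257,206), the bottle on the -y side at (297,204), and the cap at (277,202). The nest is near (366,245). The scene view agrees.

```bash
python3 - <<'E'
from h import *
f=np.load("top0.npz");p=f["p"];d=f["d"];c=cam("top")
P=cloud(c,d); 
for uv in [(150,190),(230,280),(188,235),(250,235),(277,202),(257,206),(297,204),(277,220),(340,250),(366,245),(300,235)]: print(uv,P[uv[1],uv[0]].round(4),p[uv[1],uv[0]])
g=p.max(2).astype(int)
for n,(x0,y0,x1,y1),t,z in [("mat",(145,205,233,264),45,.125),("tray",(236,183,318,252),110,.13)]:
    m=np.zeros(g.shape,np.uint8);m[y0:y1,x0:x1]=(g[y0:y1,x0:x1]<t)*255
    m=cv2.morphologyEx(m,cv2.MORPH_OPEN,np.ones((3,3)))
    cn=max(cv2.findContours(m,0,2)[0],key=cv2.contourArea)
    r=cv2.minAreaRect(cn); b=cv2.boxPoints(r)
    B=onplane(c,b,z)[:,:2]; print(n,r,B.round(4).tolist(),B.mean(0).round(4),[np.linalg.norm(B[i]-B[i-1]).round(4) for i in range(4)],[np.degrees(np.arctan2(*(B[i]-B[i-1])[::-1])).round(1) for i in range(4)])
cv2.imwrite("pics/topc.png",cv2.resize(p[170:280,230:410],None,fx=4,fy=4,interpolation=cv2.INTER_CUBIC))
E
```

```text
(150, 190) [0.6307 0.3899 0.1214] [119 155 179]
(230, 280) [0.3472 0.1423 0.1177] [116 151 173]
(188, 235) [0.488  0.2699 0.1256] [41 41 41]
(250, 235) [0.485  0.0783 0.1196] [78 76 75]
(277, 202) [ 0.5811 -0.0068  0.1734] [163 165 163]
(257, 206) [0.5663 0.0518 0.2195] [146 147 146]
(297, 204) [ 0.5696 -0.0646  0.2257] [38 30 97]
(277, 220) [ 0.5242 -0.0057  0.2225] [ 76 132 161]
(340, 250) [ 0.4334 -0.1996  0.1178] [62 77 89]
(366, 245) [ 0.4471 -0.2788  0.1318] [191 192 190]
(300, 235) [ 0.4821 -0.0761  0.1235] [81 79 78]
mat ((187.903564453125, 234.35025024414062), (74.38191986083984, 39.61336135864258), 4.085616588592529) [[0.4388, 0.3912], [0.5614, 0.3819], [0.541, 0.1502], [0.4193, 0.1604]] [0.4901 0.2709] [np.float64(0.2316), np.float64(0.123), np.float64(0.2326), np.float64(0.1221)] [np.float64(85.2), np.float64(-4.3), np.float64(-95.1), np.float64(175.2)]
tray ((276.7369384765625, 216.76461791992188), (57.74428939819336, 70.83521270751953), 86.8201675415039) [[0.6246, 0.1075], [0.633, -0.1116], [0.4547, -0.1174], [0.4465, 0.1]] [ 0.5397 -0.0054] [np.float64(0.1782), np.float64(0.2192), np.float64(0.1785), np.float64(0.2175)] [np.float64(2.4), np.float64(-87.8), np.float64(-178.1), np.float64(92.1)]
```

View pics/topc.png

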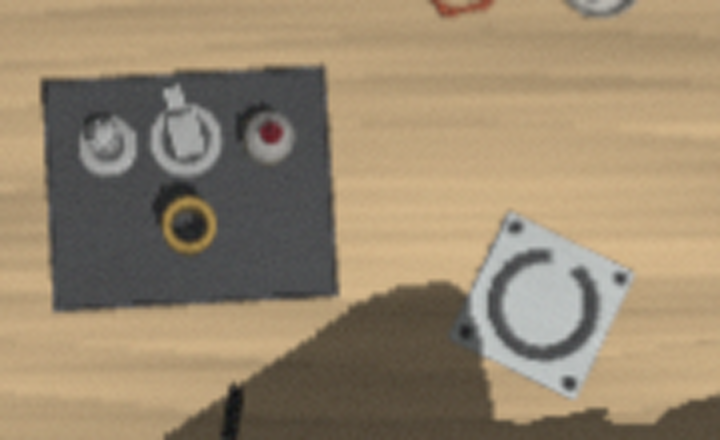

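>>> {"method": "step_arm", "body": {"targets": [[0,0,-0.05,0,0.085],[0,0,-0.1,0,0.085],[0.04,-0.02,-0.13,0,0.085],[0.09,-0.05,-0.13,4,0.085],[0.14,-0.08,-0.13,8,0.085],[0.19,-0.105,-0.13,12,0.085],[0.24,-0.135,-0.13,16,0.085],[0.29,-0.165,-0.13,20,0.085],[0.317,-0.178,-0.13,23.6,0.085],[0.317,-0.178,-0.13,23.6,0.085],[0.317,-0.178,-0.13,23.6,0.085]]}}

```text
t: 1.52
tool_pos: [0.4693, -0.2827, 0.3611]
eef_rot: [1.0, 0.001, -0.0, 0.0]
contact_force: [-0.6, 0.1, 0.3]
finger_gap: 0.994
gripper_force: 0.0
```

```bash
python3 - <<'E'
from h import *
c=cam("wrist");o=env.get_obs();p,d=imaging.capture("wrist");cv2.imwrite("pics/w1.png",p);np.savez("w1.npz",p=p,d=d,e=c[1],r=c[2])
print(o["t"],o["tool_pos"],R.from_quat(o["eef_rot"]).as_matrix().round(3).tolist())
E
```

```text
1.525 [ 0.46928874 -0.28265445  0.36106116] [[1.0, 0.001, -0.001], [0.001, -1.0, -0.0], [-0.001, 0.0, -1.0]]
```

View pics/w1.png

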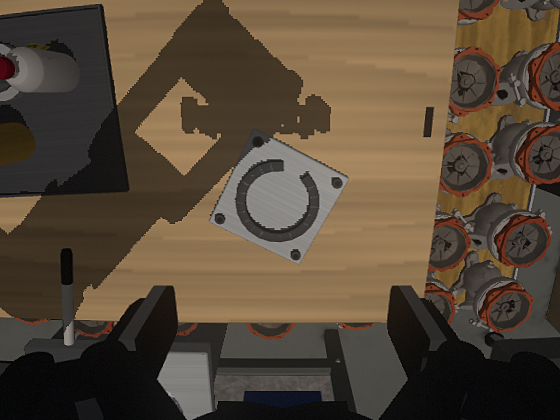

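The nest plate's corners are near (258,132), (348,177), (302,262) and (212,218), the wall is centred near (279,201), and the notch is at about (295,172). Next I'll move above the tray.

>>> {"method": "step_arm", "body": {"targets": [[0.01,-0.05,-0.02,0,0.085],[0.02,-0.1,-0.04,0,0.085],[0.03,-0.15,-0.06,0,0.085],[0.04,-0.2,-0.08,0,0.085],[0.05,-0.25,-0.09,0,0.085],[0.05,-0.278,-0.09,0,0.085],[0.05,-0.278,-0.09,0,0.085],[0.05,-0.278,-0.09,0,0.085]]}}

```text
t: 2.58
tool_pos: [0.5194, -0.0057, 0.4511]
eef_rot: [1.0, -0.0, -0.0, 0.0]
contact_force: [0.1, 0.0, -0.7]
finger_gap: 0.998
gripper_force: 0.0
```

```bash
python3 - <<'E'
from h import *
c=cam("wrist");o=env.get_obs();p,d=imaging.capture("wrist");cv2.imwrite("pics/w2.png",p);np.savez("w2.npz",p=p,d=d,e=c[1],r=c[2])
print(o["t"],o["tool_pos"])
f=np.load("w1.npz");p=f["p"];c=(c[0],f["e"],f["r"]);P=cloud(c,f["d"])
hsv=cv2.cvtColor(p,cv2.COLOR_BGR2HSV)
roi=np.zeros(p.shape[:2],np.uint8);roi[115:275,200:360]=1
m=((P[...,2]>.1265)&(roi>0)).astype(np.uint8)
cn=max(cv2.findContours(m,0,2)[0],key=cv2.contourArea);r=cv2.minAreaRect(cn)
B=onplane(c,cv2.boxPoints(r),.13)[:,:2];print("depth nest",r,B.round(4).tolist(),B.mean(0))
m=((hsv[...,1]<35)&(roi>0)).astype(np.uint8)
cn=max(cv2.findContours(m,0,2)[0],key=cv2.contourArea);r=cv2.minAreaRect(cn)
B=onplane(c,cv2.boxPoints(r),.13)[:,:2];print("sat nest",r,B.mean(0),[np.degrees(np.arctan2(*(B[i]-B[i-1])[::-1])).round(1) for i in range(4)],[np.linalg.norm(B[i]-B[i-1]).round(4) for i in range(4)])
# ring dark within plate
C=B.mean(0); X=onplane(c,np.argwhere((p.max(2)<110)&(roi>0))[:,::-1],.14)[:,:2]-C
X0=X[(np.hypot(*X.T)<.047)]
cc,rr=cv2.minEnclosingCircle((X0*1000).astype(np.float32));print("ring",C+np.array(cc)/1000,rr)
X=X0-np.array(cc)/1000
h=np.histogram(np.degrees(np.arctan2(X[:,1],X[:,0])),bins=72,range=(-180,180))[0];print("gap bins",[(i*5-180,int(h[i])) for i in range(72) if h[i]<.5*np.median(h)])
E
```

```text
2.575 [ 0.51940543 -0.00568416  0.45107741]
depth nest ((277.257080078125, 198.09063720703125), (107.77787780761719, 104.61701202392578), 27.552812576293945) [[0.4233, -0.202], [0.5192, -0.2553], [0.4697, -0.3517], [0.3654, -0.3041]] [ 0.44439653 -0.27826294]
sat nest ((278.300048828125, 197.90000915527344), (106.88404083251953, 103.30633544921875), 26.56505012512207) [ 0.4446645  -0.27935782] [np.float64(61.5), np.float64(-28.1), np.float64(-116.2), np.float64(156.5)] [np.float64(0.1163), np.float64(0.1084), np.float64(0.1074), np.float64(0.1131)]
ring [ 0.44620056 -0.27707245] 44.37836456298828
gap bins [(-45, 16), (-40, 0), (-35, 0), (-30, 0), (-25, 0), (-20, 0), (-15, 11)]
```

View pics/w2.png

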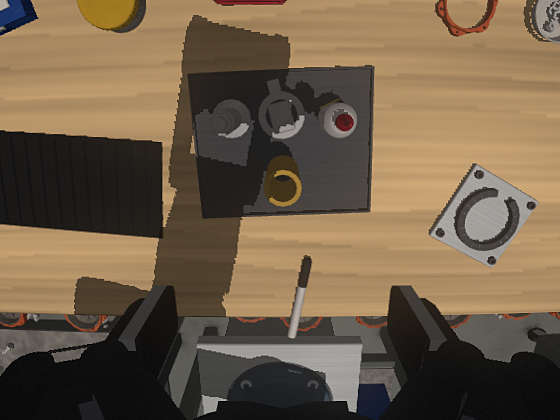

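The sleeve rim is at (284,187), the spindle top near (220,112), the bottle's red nozzle at (344,122), and the cap block near (285,108), with its lug up at (274,88).

```bash
python3 - <<'E'
from h import *
def mid(A): return (A.min(0)+A.max(0))/2
for n in ("w2","top0"):
    f=np.load(n+".npz");p=f["p"]
    c=(imaging.camera_model("wrist"),f["e"],f["r"]) if n=="w2" else cam("top")
    P=cloud(c,f["d"]);Z=P[...,2]
    def sel(x,y,rad,z0,z1): 
        return P[(np.hypot(P[...,0]-x,P[...,1]-y)<rad)&(Z>z0)&(Z<z1)]
    print(n)
    for nm,x,y,z0,z1 in [("sleeve",.508,-.007,.216,.227),("spindle tip",.573,.060,.222,.235),("sp foot",.573,.06,.131,.143),("bottle tip",.578,-.068,.242,.258),("bottle body",.578,-.068,.2,.215),("capblk",.576,-.004,.172,.186),("capdisc",.576,-.004,.132,.143)]:
        A=sel(x,y,.045 if nm=="capdisc" else .03,z0,z1)
        if len(A)<4: print(nm,len(A)); continue
        cc,r=cv2.minEnclosingCircle((A[:,:2]*1000).astype(np.float32))
        rc=cv2.minAreaRect((A[:,:2]*1000).astype(np.float32))
        print(nm,len(A),"med z",np.median(A[:,2]).round(4),"mean",A[:,:2].mean(0).round(4),"circ",np.round(cc,1),round(r,1),"rect",[np.round(q,1).tolist() for q in rc])
f=np.load("w2.npz");p=f["p"]
cv2.imwrite("pics/w2c.png",cv2.resize(np.clip(p[60:225,180:380].astype(float)*1.6,0,255).astype(np.uint8),None,fx=3.6,fy=3.6,interpolation=cv2.INTER_CUBIC))
E
```

```text
w2
sleeve 592 med z 0.2203 mean [ 0.5083 -0.0065] circ [508.1  -7.2] 19.9 rect [[508.1, -6.7], [37.8, 38.9], 80.5]
spindle tip 183 med z 0.2285 mean [0.5727 0.0543] circ [572.4  54.8] 7.1 rect [[572.8, 54.8], [13.1, 13.8], 0.2]
sp foot 566 med z 0.1374 mean [0.5762 0.0481] circ [573.1  54.2] 22.9 rect [[574.1, 51.6], [45.2, 39.0], 23.6]
bottle tip 18 med z 0.2486 mean [ 0.5737 -0.0671] circ [573.6 -67. ] 1.8 rect [[573.6, -67.1], [2.5, 2.7], 18.4]
bottle body 113 med z 0.201 mean [ 0.5758 -0.063 ] circ [574.  -67.3] 11.4 rect [[575.5, -64.6], [16.6, 22.3], 63.7]
capblk 622 med z 0.1784 mean [ 0.5769 -0.0051] circ [576.8  -4.7] 18.5 rect [[576.7, -5.1], [31.5, 23.0], 15.3]
capdisc 1362 med z 0.1367 mean [5.817e-01 3.000e-04] circ [580.    5.2] 38.2 rect [[575.6, 4.4], [65.9, 69.4], 44.5]
top0
sleeve 70 med z 0.2214 mean [ 0.5088 -0.005 ] circ [508.9  -4.9] 19.6 rect [[508.3, -5.4], [34.9, 38.0], 89.2]
spindle tip 18 med z 0.2306 mean [0.5735 0.0563] circ [573.5  56.3] 6.7 rect [[574.1, 57.1], [12.0, 11.7], 1.5]
sp foot 95 med z 0.1388 mean [0.5715 0.0568] circ [574.6  61. ] 26.8 rect [[572.5, 59.6], [44.8, 50.1], 13.5]
bottle tip 2
bottle body 27 med z 0.2038 mean [ 0.5699 -0.0658] circ [574.2 -65.3] 15.0 rect [[572.4, -66.9], [25.4, 26.2], 77.6]
capblk 82 med z 0.1793 mean [ 0.5774 -0.0042] circ [577.6  -3.9] 19.1 rect [[577.6, -3.8], [31.8, 23.8], 14.8]
capdisc 186 med z 0.1373 mean [ 0.579  -0.0009] circ [575.3  -3. ] 44.2 rect [[573.9, 1.7], [79.4, 76.8], 59.6]
```

View pics/w2c.png

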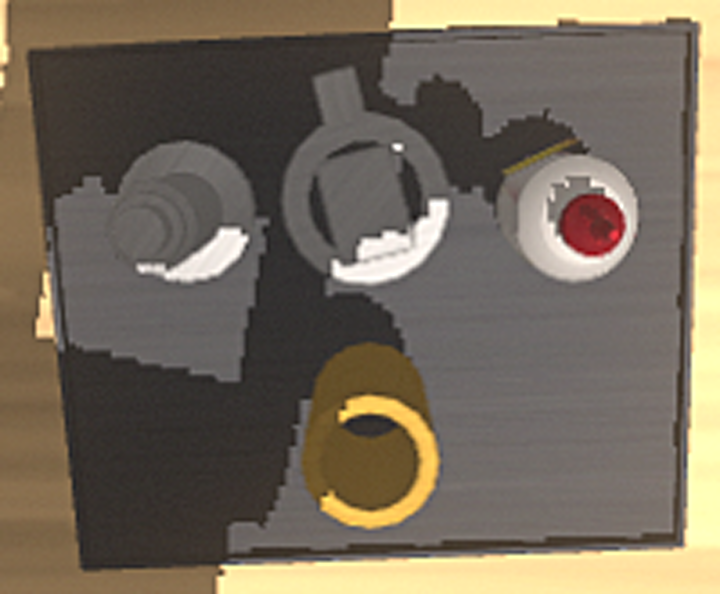

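The sleeve is at (.508,-.007), the spindle at (.573,.055), the bottle at (.574,-.067) and the cap at (.577,-.005), yawed about 15°. I'll go down on the sleeve.

>>> {"method": "step_arm", "body": {"targets": [[-0.011,0.001,0.04,0,0.07],[-0.011,0.001,0.09,0,0.07],[-0.011,0.001,0.14,0,0.07],[-0.011,0.001,0.18,0,0.07],[-0.011,0.001,0.21,0,0.07],[-0.011,0.001,0.24,0,0.07],[-0.011,0.001,0.265,0,0.07],[-0.011,0.001,0.288,0,0.07],[-0.011,0.001,0.288,0,0.07],[-0.011,0.001,0.288,0,0.07]]}}

```text
t: 3.88
tool_pos: [0.5091, -0.0062, 0.1639]
eef_rot: [1.0, -0.0, 0.001, 0.0]
contact_force: [-0.6, 0.5, 0.1]
finger_gap: 0.821
gripper_force: 0.0
```

>>> {"method": "step_arm", "body": {"targets": [[0,0,0,0,0.03],[0,0,0,0,0.03],[0,0,0,0,0.03],[0,0,0,0,0.03],[0,0,0,0,0.03],[0,0,0,0,0.03],[0,0,0,0,0.03],[0,0,0,0,0.03]]}}

```text
t: 4.88
tool_pos: [0.5092, -0.0056, 0.1645]
eef_rot: [1.0, 0.001, 0.001, 0.001]
contact_force: [-0.8, -1.0, 5.9]
finger_gap: 0.457
gripper_force: 59.7
```

>>> {"method": "step_arm", "body": {"targets": [[0,0,-0.01,0,0.03],[0,0,-0.03,0,0.03],[0,0,-0.06,0,0.03],[0,0,-0.09,0,0.03],[0,-0.02,-0.1,0,0.03],[-0.003,-0.05,-0.1,0,0.03],[-0.005,-0.09,-0.1,0,0.03],[-0.008,-0.13,-0.1,0,0.03],[-0.01,-0.17,-0.1,0,0.03],[-0.01,-0.21,-0.1,0,0.03],[-0.013,-0.25,-0.1,0,0.03],[-0.013,-0.29,-0.1,0,0.03]]}}

```text
t: 6.38
tool_pos: [0.4941, 0.286, 0.263]
eef_rot: [1.0, 0.001, -0.001, 0.0]
contact_force: [0.8, 0.4, -3.1]
finger_gap: 0.455
gripper_force: 60.6
```

>>> {"method": "step_arm", "body": {"targets": [[0,-0.03,0,0,0.03],[0,-0.05,0,0,0.03],[0,-0.062,0,0,0.03],[0,-0.062,0.02,0,0.03],[0,-0.062,0.045,0,0.03],[0,-0.062,0.07,0,0.03],[0,-0.062,0.085,0,0.03],[0,-0.062,0.093,0,0.03],[0,-0.062,0.098,0,0.03],[0,-0.062,0.098,0,0.03],[0,-0.062,0.098,0,0.03]]}}

```text
t: 7.75
tool_pos: [0.4956, 0.347, 0.166]
eef_rot: [1.0, 0.0, 0.001, -0.0]
contact_force: [-1.1, 0.1, -2.8]
finger_gap: 0.454
gripper_force: 60.7
```

>>> {"method": "step_arm", "body": {"targets": [[0,0,0.001,0,0.03],[0,0,0.002,0,0.03],[0,0,0.002,0,0.03]]}}

```text
t: 8.12
tool_pos: [0.4955, 0.3469, 0.1645]
eef_rot: [1.0, 0.0, 0.001, -0.0]
contact_force: [-2.1, -0.2, 5.1]
finger_gap: 0.456
gripper_force: 61.3
```

>>> {"method": "step_arm", "body": {"targets": [[0,0,0,0,0.07],[0,0,0,0,0.07],[0,0,0,0,0.07],[0,0,0,0,0.07],[0,0,-0.01,0,0.07],[0,0,-0.04,0,0.07],[0,0,-0.08,0,0.07],[0,0,-0.12,0,0.07],[0,0,-0.12,0,0.07]]}}

```text
t: 9.25
tool_pos: [0.4974, 0.3479, 0.2881]
eef_rot: [1.0, 0.001, 0.004, -0.002]
contact_force: [0.4, 0.2, -0.0]
finger_gap: 0.82
gripper_force: 0.0
```

>>> {"method": "step_arm", "body": {"targets": [[0.007,0.025,0,-9,0.07],[0.014,0.055,0,-18,0.07],[0.021,0.085,0,-27,0.07],[0.028,0.115,0,-36,0.07],[0.035,0.145,0,-45,0.07],[0.042,0.175,0,-54,0.07],[0.049,0.205,0,-63,0.07],[0.056,0.235,0,-72,0.07],[0.065,0.265,0,-80,0.07],[0.077,0.292,0,-88,0.07],[0.077,0.292,0,-88,0.07],[0.077,0.292,0,-88,0.07]]}}

```text
t: 10.75
tool_pos: [0.5716, 0.0553, 0.2827]
eef_rot: [0.72, 0.694, -0.0, -0.001]
contact_force: [-1.0, -0.4, -0.9]
finger_gap: 0.824
gripper_force: 0.0
```

```bash
cat > look.py <<'E'
from h import *
import sys
c=cam("wrist");o=env.get_obs();p,d=imaging.capture("wrist");P=cloud(c,d)
print(o["t"],o["tool_pos"].round(4),R.from_quat(o["eef_rot"]).as_matrix()[:2,:2].round(3).tolist())
a=[float(v) for v in sys.argv[1:]]
for i in range(0,len(a),4):
    x,y,z,r=a[i:i+4];A=P[(np.hypot(P[...,0]-x,P[...,1]-y)<r)&(abs(P[...,2]-z)<.006)]
    if len(A)<4: print("none");continue
    cc,rr=cv2.minEnclosingCircle((A[:,:2]*1000).astype(np.float32));rc=cv2.minAreaRect((A[:,:2]*1000).astype(np.float32))
    print(len(A),"z",np.median(A[:,2]).round(4),"circ",np.round(cc,1),round(rr,1),"rect",[np.round(q,1).tolist() for q in rc])
cv2.imwrite("pics/last.png",p)
E
python3 look.py .573 .055 .229 .03  .577 -.005 .179 .03 .574 -.067 .250 .02 .496 .346 .221 .03
```

```text
10.75 [0.5716 0.0553 0.2827] [[0.035, 0.999], [0.999, -0.035]]
488 z 0.2284 circ [573.1  55.1] 7.1 rect [[572.7, 55.4], [14.1, 12.9], 50.8]
1288 z 0.1784 circ [576.8  -4.9] 18.7 rect [[576.5, -4.7], [31.4, 25.3], 14.5]
none
none
```

>>> {"method": "step_arm", "body": {"targets": [[0,0.001,0.03,0,0.06],[0,0.001,0.06,0,0.06],[0,0.001,0.085,0,0.06],[0,0.001,0.105,0,0.06],[0,0.001,0.12,0,0.06],[0,0.001,0.12,0,0.06],[0,0.001,0.12,0,0.06]]}}

```text
t: 11.68
tool_pos: [0.5739, 0.0551, 0.164]
eef_rot: [0.719, 0.695, 0.0, 0.001]
contact_force: [-0.0, 0.1, 0.3]
finger_gap: 0.7
gripper_force: 0.0
```

>>> {"method": "step_arm", "body": {"targets": [[0,0,0,0,0.02],[0,0,0,0,0.02],[0,0,0,0,0.02],[0,0,0,0,0.02],[0,0,0,0,0.02],[0,0,0,0,0.02],[0,0,0,0,0.02],[0,0,0,0,0.02]]}}

```text
t: 12.68
tool_pos: [0.5738, 0.0548, 0.1641]
eef_rot: [0.719, 0.695, 0.0, 0.0]
contact_force: [-1.2, -0.0, 5.2]
finger_gap: 0.288
gripper_force: 58.7
```

>>> {"method": "step_arm", "body": {"targets": [[0,0,-0.01,0,0.02],[0,0,-0.03,0,0.02],[0,0,-0.06,0,0.02],[0,0,-0.08,0,0.02],[0.02,-0.01,-0.08,0,0.02],[0.05,-0.025,-0.08,0,0.02],[0.09,-0.04,-0.08,0,0.02],[0.13,-0.06,-0.08,0,0.02],[0.17,-0.08,-0.08,0,0.02],[0.2,-0.09,-0.08,0,0.02],[0.213,-0.092,-0.08,0,0.02],[0.213,-0.092,-0.08,0,0.02]]}}

```text
t: 14.18
tool_pos: [0.4879, 0.2714, 0.2426]
eef_rot: [0.718, 0.696, -0.001, -0.0]
contact_force: [-1.1, -0.2, -2.7]
finger_gap: 0.288
gripper_force: 59.1
```

>>> {"method": "step_arm", "body": {"targets": [[0,0,0.02,0,0.02],[0,0,0.045,0,0.02],[0,0,0.065,0,0.02],[0,0,0.075,0,0.02],[0,0,0.079,0,0.02],[0,0,0.08,0,0.02],[0,0,0.08,0,0.02]]}}

```text
t: 15.05
tool_pos: [0.4893, 0.2707, 0.1642]
eef_rot: [0.719, 0.695, 0.001, 0.001]
contact_force: [-0.2, -1.9, 1.2]
finger_gap: 0.287
gripper_force: 59.4
```

>>> {"method": "step_arm", "body": {"targets": [[0,0,0.001,0,0.06],[0,0,0.001,0,0.06],[0,0,0.001,0,0.06],[0,0,0.001,0,0.06],[0,0,-0.01,0,0.06],[0,0,-0.04,0,0.065],[0,0,-0.08,0,0.065],[0,0,-0.12,0,0.065],[-0.03,0.01,-0.137,0,0.065],[-0.07,0.02,-0.137,0,0.065],[-0.12,0.035,-0.137,0,0.065],[-0.17,0.05,-0.137,0,0.065]]}}

```text
t: 16.55
tool_pos: [0.5332, 0.098, 0.3014]
eef_rot: [0.719, 0.695, 0.001, 0.001]
contact_force: [0.8, 0.2, -0.7]
finger_gap: 0.761
gripper_force: 0.0
```

>>> {"method": "step_arm", "body": {"targets": [[-0.05,0.015,0,0,0.065],[-0.09,0.025,0,0,0.065],[-0.13,0.04,0,0,0.065],[-0.155,0.045,0,0,0.065],[-0.165,0.047,0,0,0.065],[-0.165,0.047,0,0,0.065],[-0.165,0.047,0,0,0.065]]}}

```text
t: 17.42
tool_pos: [0.5739, -0.0661, 0.3005]
eef_rot: [0.719, 0.695, 0.0, -0.0]
contact_force: [-0.2, -0.1, 0.3]
finger_gap: 0.764
gripper_force: 0.0
```

```bash
python3 look.py .574 -.067 .248 .02 .574 -.067 .207 .03 .577 -.005 .179 .03
```

```text
17.425 [ 0.5739 -0.0661  0.3005] [[0.033, 0.999], [0.999, -0.033]]
56 z 0.2484 circ [574.2 -67.2] 1.9 rect [[574.0, -67.3], [3.4, 3.5], 39.8]
175 z 0.2022 circ [574.1 -66.8] 10.1 rect [[574.1, -64.0], [19.7, 13.3], 0.2]
1549 z 0.1784 circ [576.6  -4.9] 18.6 rect [[576.6, -5.1], [31.5, 23.7], 15.3]
```

View pics/last.png

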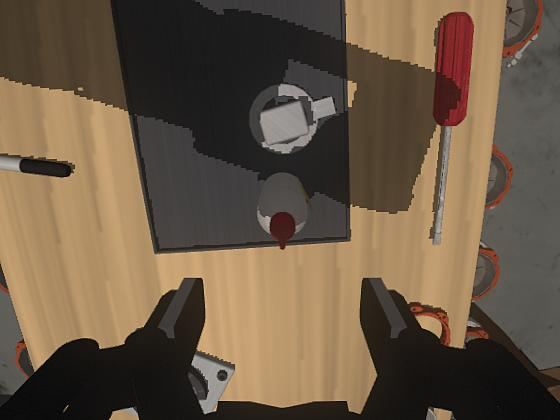

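The wrist view shows the bottle nozzle at (283,228), midway between the fingers, and the cap at (285,120). It stands clear for the descent.

>>> {"method": "step_arm", "body": {"targets": [[-0.001,0,0.03,0,0.06],[-0.001,0,0.06,0,0.06],[-0.001,0,0.085,0,0.06],[-0.001,0,0.105,0,0.06],[-0.001,0,0.117,0,0.06],[-0.001,0,0.117,0,0.06],[-0.001,0,0.117,0,0.06]]}}

```text
t: 18.35
tool_pos: [0.5749, -0.0682, 0.1841]
eef_rot: [0.719, 0.695, 0.0, 0.001]
contact_force: [-0.1, -0.7, -0.5]
finger_gap: 0.704
gripper_force: 0.0
```

>>> {"method": "step_arm", "body": {"targets": [[0,0,0,0,0.03],[0,0,0,0,0.03],[0,0,0,0,0.03],[0,0,0,0,0.03],[0,0,0,0,0.03],[0,0,0,0,0.03],[0,0,0,0,0.03],[0,0,0,0,0.03]]}}

```text
t: 19.35
tool_pos: [0.5747, -0.0685, 0.1845]
eef_rot: [0.719, 0.695, 0.0, 0.001]
contact_force: [-1.2, 0.4, 5.9]
finger_gap: 0.412
gripper_force: 59.8
```

>>> {"method": "step_arm", "body": {"targets": [[0,0,-0.01,0,0.03],[0,0,-0.03,0,0.03],[0,0,-0.06,0,0.03],[0,0,-0.09,0,0.03],[0.01,-0.02,-0.1,0,0.03],[0.03,-0.05,-0.1,0,0.03],[0.07,-0.08,-0.1,0,0.03],[0.11,-0.1,-0.1,0,0.03],[0.15,-0.1,-0.1,0,0.03],[0.19,-0.1,-0.1,0,0.03],[0.23,-0.1,-0.1,0,0.03],[0.25,-0.1,-0.1,0,0.03]]}}

```text
t: 20.85
tool_pos: [0.4823, 0.1868, 0.2834]
eef_rot: [0.718, 0.696, 0.0, -0.0]
contact_force: [0.8, -0.6, -1.3]
finger_gap: 0.409
gripper_force: 60.1
```

>>> {"method": "step_arm", "body": {"targets": [[0.011,0,0,0,0.03],[0.011,0,0,0,0.03],[0.011,0,0.03,0,0.03],[0.011,0,0.06,0,0.03],[0.011,0,0.08,0,0.03],[0.011,0,0.092,0,0.03],[0.011,0,0.098,0,0.03],[0.011,0,0.1,0,0.03],[0.011,0,0.1,0,0.03],[0.011,0,0.1,0,0.03]]}}

```text
t: 22.1
tool_pos: [0.4835, 0.1958, 0.1845]
eef_rot: [0.719, 0.695, 0.0, 0.001]
contact_force: [-2.7, -1.7, 5.9]
finger_gap: 0.409
gripper_force: 60.7
```

>>> {"method": "step_arm", "body": {"targets": [[0,0,0,0,0.06],[0,0,0,0,0.06],[0,0,0,0,0.06],[0,0,0,0,0.06],[0,0,-0.01,0,0.06],[0,0,-0.04,0,0.06],[0,0,-0.08,0,0.06],[0,0,-0.12,0,0.06],[-0.03,0.015,-0.12,8,0.06],[-0.06,0.03,-0.12,17,0.06],[-0.09,0.045,-0.12,26,0.06],[-0.12,0.06,-0.12,35,0.06]]}}

```text
t: 23.6
tool_pos: [0.5395, 0.073, 0.3041]
eef_rot: [0.896, 0.444, 0.0, 0.0]
contact_force: [1.1, 0.7, 0.3]
finger_gap: 0.702
gripper_force: 0.0
```

```bash
python3 - <<'E'
from h import *
print(env.get_obs()["tool_pos"],R.from_quat(env.get_obs()["eef_rot"]).as_matrix()[:2,:2].round(3).tolist())
p,d=imaging.capture("scene");cv2.imwrite("pics/s2.png",p)
E
```

```text
[0.53945404 0.07304246 0.30413511] [[0.605, 0.796], [0.796, -0.605]]
```

View pics/s2.png

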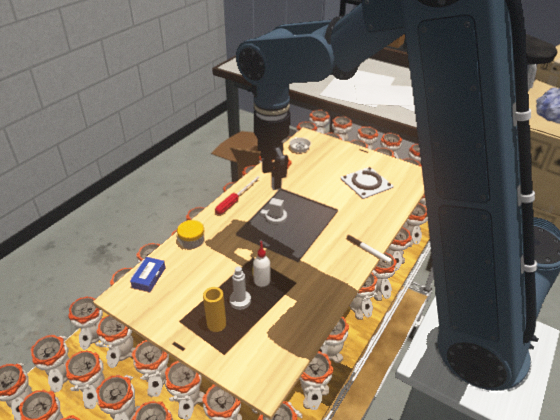

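All three stand upright on the mat: sleeve at (214,310), spindle at (240,287), bottle at (261,267). The cap is undisturbed at (275,212). Now I'll fetch the cap.

>>> {"method": "step_arm", "body": {"targets": [[-0.013,0.026,0,10,0.055],[-0.027,0.052,0,20,0.055],[-0.041,0.077,0,30,0.055],[-0.041,0.077,0.03,38,0.055],[-0.041,0.077,0.06,38,0.055],[-0.041,0.077,0.09,38,0.055],[-0.041,0.077,0.12,38,0.055],[-0.041,0.077,0.145,38,0.055],[-0.041,0.077,0.16,38,0.055],[-0.041,0.077,0.16,38,0.055],[-0.041,0.077,0.16,38,0.055]]}}

```text
t: 25.02
tool_pos: [0.5768, -0.0052, 0.1443]
eef_rot: [0.991, 0.131, 0.001, 0.0]
contact_force: [0.2, 0.3, -0.3]
finger_gap: 0.646
gripper_force: 0.0
```

>>> {"method": "step_arm", "body": {"targets": [[0,0,0,0,0.015],[0,0,0,0,0.015],[0,0,0,0,0.015],[0,0,0,0,0.015],[0,0,0,0,0.015],[0,0,0,0,0.015],[0,0,0,0,0.015],[0,0,0,0,0.015]]}}

```text
t: 26.02
tool_pos: [0.5766, -0.0051, 0.1444]
eef_rot: [0.991, 0.131, 0.001, 0.0]
contact_force: [-0.6, 0.5, 6.0]
finger_gap: 0.272
gripper_force: 59.7
```

>>> {"method": "step_arm", "body": {"targets": [[0,0,-0.01,0,0.015],[0,0,-0.03,0,0.015],[0,0,-0.06,0,0.015],[0,0,-0.09,0,0.015],[-0.015,0.02,-0.12,5,0.015],[-0.04,0.05,-0.14,10,0.015],[-0.07,0.09,-0.16,16,0.015],[-0.1,0.13,-0.18,22,0.015],[-0.13,0.175,-0.18,28,0.015],[-0.155,0.21,-0.18,34,0.015],[-0.17,0.235,-0.18,39,0.015],[-0.176,0.241,-0.18,43,0.015]]}}

```text
t: 27.52
tool_pos: [0.4674, -0.2852, 0.3229]
eef_rot: [0.97, -0.244, -0.001, -0.0]
contact_force: [0.7, -0.8, -2.5]
finger_gap: 0.272
gripper_force: 59.1
```

>>> {"method": "step_arm", "body": {"targets": [[0,0,0,0,0.015],[0,0,0,0,0.015],[0,0,0,0,0.015],[0,0,0,0,0.015]]}}

```text
t: 28.02
tool_pos: [0.4688, -0.2829, 0.3233]
eef_rot: [0.971, -0.241, -0.0, -0.0]
contact_force: [-0.3, -0.3, -1.6]
finger_gap: 0.271
gripper_force: 59.1
```

```bash
python3 - <<'E'
from h import *
c=cam("wrist");o=env.get_obs();p,d=imaging.capture("wrist");cv2.imwrite("pics/w5.png",p);np.savez("w5.npz",p=p,d=d,e=c[1],r=c[2])
print(o["tool_pos"],R.from_quat(o["eef_rot"]).as_matrix()[:2,:2].round(3).tolist())
P=cloud(c,d);C=np.array([.445,-.278])
for z0,z1,rm in [(.1365,.1445,.05),(.127,.1335,.08)]:
    Q=P[(P[...,2]>z0)&(P[...,2]<z1)&(np.hypot(P[...,0]-C[0],P[...,1]-C[1])<rm)][:,:2]
    rc=cv2.minAreaRect((Q*1000).astype(np.float32));cc,r=cv2.minEnclosingCircle((Q*1000).astype(np.float32));print(len(Q),rc,cc,r)
    if rm==.05:
        X=Q-np.array(cc)/1000;X=X[np.hypot(*X.T)>.033];h=np.histogram(np.degrees(np.arctan2(X[:,1],X[:,0])),bins=120,range=(-180,180))[0];print([(i*3-180,int(h[i])) for i in range(120) if h[i]<.5*np.median(h)])
E
```

```text
[ 0.46878776 -0.28288115  0.3233267 ] [[0.884, -0.468], [-0.468, -0.884]]
1478 ((455.02081298828125, -285.3828125), (84.08963012695312, 57.4044075012207), 55.59342575073242) (444.89434814453125, -278.3830261230469) 42.278987884521484
[(-180, 0), (-177, 0), (-174, 0), (-171, 0), (-168, 0), (-165, 0), (-162, 0), (-159, 0), (-156, 0), (-153, 0), (-150, 5), (-45, 7), (-42, 0), (-39, 0), (-36, 0), (-33, 0), (-30, 0), (-27, 0), (-24, 0), (-21, 0), (-18, 0), (-15, 0), (-12, 8), (78, 3), (81, 0), (84, 0), (87, 0), (90, 0), (93, 0), (96, 0), (99, 0), (102, 0), (105, 0), (108, 0), (111, 0), (114, 0), (117, 0), (120, 0), (123, 0), (126, 0), (129, 0), (132, 0), (135, 0), (138, 0), (141, 0), (144, 0), (147, 0), (150, 0), (153, 0), (156, 0), (159, 0), (162, 0), (165, 0), (168, 0), (171, 0), (174, 0), (177, 0)]
5968 ((444.91632080078125, -278.32537841796875), (109.38076782226562, 110.07394409179688), 62.64322280883789) (444.89117431640625, -278.4702453613281) 76.3403091430664
```

View pics/w5.png

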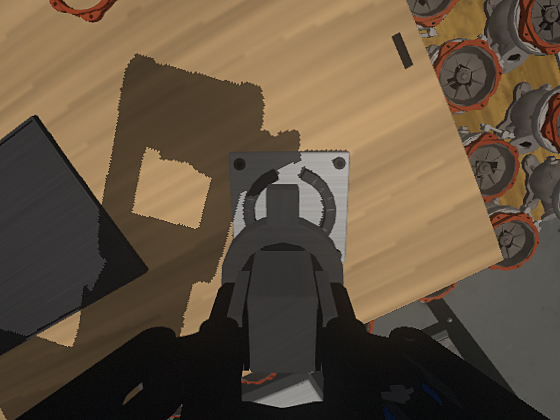

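The lug at (283,190) lines up with the notch, and the nest is at (.445,-.2783) with yaw about -27.5°. I'll move over it and down to just above the wall.

>>> {"method": "step_arm", "body": {"targets": [[-0.012,0.004,0.02,0,0.015],[-0.023,0.007,0.05,0,0.015],[-0.023,0.007,0.08,0,0.015],[-0.023,0.007,0.11,0,0.015],[-0.023,0.007,0.135,0,0.015],[-0.023,0.007,0.15,0,0.015],[-0.023,0.007,0.156,0,0.015],[-0.023,0.007,0.156,0,0.015],[-0.023,0.007,0.156,0,0.015]]}}

```text
t: 29.2
tool_pos: [0.4455, -0.2794, 0.1682]
eef_rot: [0.97, -0.241, 0.001, 0.001]
contact_force: [0.6, -0.3, -2.4]
finger_gap: 0.277
gripper_force: 59.1
```

```bash
python3 look.py .445 -.2783 .18 .035; python3 - <<'E'
import cv2;p=cv2.imread("pics/last.png");cv2.imwrite("pics/w6.png",p)
E
```

```text
29.2 [ 0.4455 -0.2794  0.1682] [[0.883, -0.469], [-0.469, -0.883]]
1656 z 0.1806 circ [ 451.1 -282.8] 25.3 rect [[455.6, -285.2], [50.6, 11.3], 61.9]
```

View pics/w6.png

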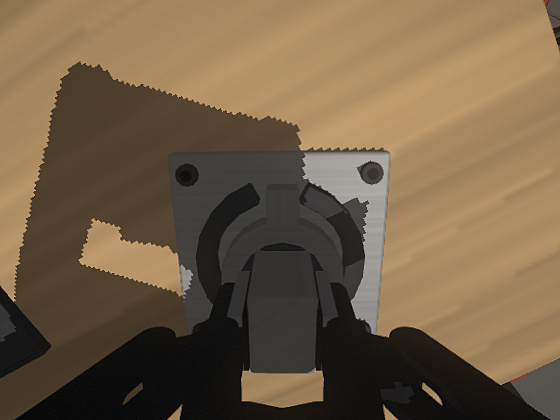

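The lug at x=283 is centred in the gap, which spans columns 256–308. I'll lower it.

>>> {"method": "step_arm", "body": {"targets": [[-0.001,-0.001,0.004,0,0.015],[-0.001,-0.001,0.008,0,0.015],[-0.001,-0.001,0.012,0,0.015],[-0.001,-0.001,0.015,0,0.015],[-0.001,-0.001,0.017,0,0.015],[-0.001,-0.001,0.018,0,0.015],[-0.001,-0.001,0.018,0,0.015]]}}

```text
t: 30.12
tool_pos: [0.4447, -0.2776, 0.1494]
eef_rot: [0.97, -0.241, 0.0, 0.0]
contact_force: [0.3, -0.1, -2.7]
finger_gap: 0.269
gripper_force: 59.3
```

>>> {"method": "step_arm", "body": {"targets": [[0,0,0.001,0,0.015],[0,0,0.001,0,0.015]]}}

```text
t: 30.38
tool_pos: [0.4447, -0.2776, 0.1493]
eef_rot: [0.97, -0.241, 0.0, 0.0]
contact_force: [-0.6, 0.9, 6.6]
finger_gap: 0.273
gripper_force: 60.2
```

>>> {"method": "step_arm", "body": {"targets": [[0,0,0,0,0.05],[0,0,0,0,0.05],[0,0,0,0,0.05],[0,0,0,0,0.05],[0,0,-0.02,0,0.05],[0,0,-0.06,0,0.05],[0,0,-0.11,0,0.05],[0,0,-0.16,0,0.06],[0,0,-0.16,0,0.06],[0,0,-0.16,0,0.06]]}}

```text
t: 31.62
tool_pos: [0.444, -0.2771, 0.3078]
eef_rot: [0.97, -0.241, -0.001, -0.0]
contact_force: [0.5, 0.7, -1.5]
finger_gap: 0.7
gripper_force: 0.0
```

```bash
python3 look.py .445 -.278 .184 .03 .445 -.278 .142 .05; cp pics/last.png pics/w7.png
```

```text
31.625 [ 0.444  -0.2771  0.3078] [[0.883, -0.469], [-0.469, -0.883]]
1322 z 0.1835 circ [ 445.1 -278.3] 18.7 rect [[445.2, -278.8], [23.9, 31.4], 61.6]
4916 z 0.1402 circ [ 444.6 -278.1] 42.9 rect [[444.8, -278.2], [83.9, 84.8], 64.5]
```

View pics/w7.png

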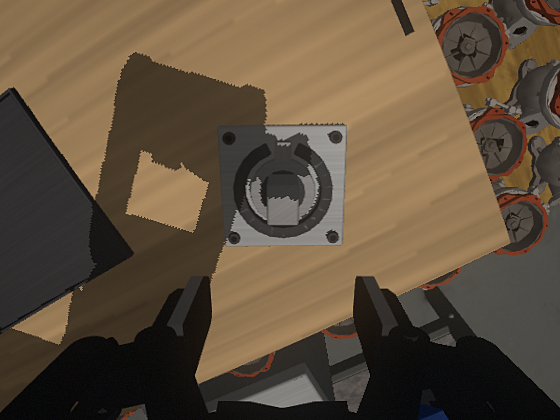

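The cap is seated: the block top is at z=.1835 (expected .184), within 1 mm of the nest centre, with the lug in the notch at (285,150). Now I'll return the bottle.

>>> {"method": "step_arm", "body": {"targets": [[-0.01,-0.02,0,-10,0.06],[-0.025,-0.06,0,-20,0.06],[-0.042,-0.1,0,-30,0.06],[-0.06,-0.14,0,-40,0.06],[-0.077,-0.18,0,-50,0.06],[-0.094,-0.22,0,-60,0.06],[-0.11,-0.26,0,-70,0.06],[-0.13,-0.3,0,-80,0.06],[-0.147,-0.34,0,-90,0.06],[-0.164,-0.38,0,-100,0.06],[-0.18,-0.42,0,-110,0.06],[-0.188,-0.436,0,-116,0.06]]}}

```text
t: 33.17
tool_pos: [0.4818, 0.1977, 0.3061]
eef_rot: [0.717, 0.697, -0.002, -0.001]
contact_force: [0.7, -0.4, -0.4]
finger_gap: 0.702
gripper_force: 0.0
```

>>> {"method": "step_arm", "body": {"targets": [[0,0,0,0,0.06],[0,0,0,0,0.06],[0,0,0,0,0.06]]}}

```text
t: 33.55
tool_pos: [0.4827, 0.1947, 0.3079]
eef_rot: [0.72, 0.694, -0.001, -0.0]
contact_force: [0.4, -0.7, -0.3]
finger_gap: 0.701
gripper_force: 0.0
```

```bash
python3 look.py .4835 .1958 .248 .025 .489 .271 .229 .025
```

```text
33.55 [0.4827 0.1947 0.3079] [[0.036, 0.999], [0.999, -0.036]]
53 z 0.2474 circ [483.2 197.3] 2.0 rect [[483.0, 197.2], [3.2, 3.5], 28.7]
463 z 0.2286 circ [488.8 270.8] 7.1 rect [[488.9, 270.8], [13.2, 13.6], 44.2]
```

>>> {"method": "step_arm", "body": {"targets": [[0.002,0,0.03,0,0.06],[0.002,0,0.06,0,0.06],[0.002,0,0.09,0,0.06],[0.002,0,0.11,0,0.06],[0.002,0,0.122,0,0.06],[0.002,0,0.124,0,0.06],[0.002,0,0.124,0,0.06]]}}

```text
t: 34.48
tool_pos: [0.4835, 0.1976, 0.1849]
eef_rot: [0.719, 0.695, 0.001, 0.0]
contact_force: [0.2, -0.0, 0.5]
finger_gap: 0.701
gripper_force: 0.0
```

>>> {"method": "step_arm", "body": {"targets": [[0,0,0,0,0.03],[0,0,0,0,0.03],[0,0,0,0,0.03],[0,0,0,0,0.03],[0,0,0,0,0.03],[0,0,0,0,0.03],[0,0,0,0,0.03],[0,0,0,0,0.03]]}}

```text
t: 35.48
tool_pos: [0.4834, 0.1979, 0.1854]
eef_rot: [0.719, 0.695, 0.001, 0.001]
contact_force: [-1.2, -0.7, 6.0]
finger_gap: 0.414
gripper_force: 59.8
```

>>> {"method": "step_arm", "body": {"targets": [[0,0,-0.01,0,0.03],[0,0,-0.03,0,0.03],[0,0,-0.06,0,0.03],[0,0,-0.08,0,0.03],[-0.02,0.01,-0.08,0,0.03],[-0.05,0.02,-0.08,0,0.03],[-0.09,0.035,-0.08,0,0.03],[-0.13,0.05,-0.08,0,0.03],[-0.17,0.065,-0.08,0,0.03],[-0.21,0.08,-0.08,0,0.03],[-0.245,0.095,-0.08,0,0.03],[-0.261,0.1,-0.08,0,0.03]]}}

```text
t: 36.98
tool_pos: [0.5745, -0.0684, 0.2643]
eef_rot: [0.72, 0.694, 0.0, 0.0]
contact_force: [0.5, 1.6, -2.1]
finger_gap: 0.413
gripper_force: 60.0
```

>>> {"method": "step_arm", "body": {"targets": [[0,0,0,0,0.03],[0,0,0,0,0.03],[0,0,0.025,0,0.03],[0,0,0.05,0,0.03],[0,0,0.068,0,0.03],[0,0,0.076,0,0.03],[0,0,0.08,0,0.03],[0,0,0.081,0,0.03],[0,0,0.081,0,0.03]]}}

```text
t: 38.1
tool_pos: [0.5734, -0.0655, 0.1855]
eef_rot: [0.719, 0.695, 0.0, -0.0]
contact_force: [-4.2, 1.9, 7.7]
finger_gap: 0.409
gripper_force: 60.9
```

>>> {"method": "step_arm", "body": {"targets": [[0,0,0,0,0.06],[0,0,0,0,0.06],[0,0,0,0,0.06],[0,0,0,0,0.06],[0,0,-0.01,0,0.06],[0,0,-0.04,0,0.06],[0,0,-0.08,0,0.06],[0,0,-0.12,0,0.06],[0.04,-0.01,-0.12,0,0.06],[0.09,-0.025,-0.12,0,0.06],[0.14,-0.04,-0.12,0,0.06],[0.18,-0.055,-0.12,0,0.06]]}}

```text
t: 39.6
tool_pos: [0.5246, 0.117, 0.3041]
eef_rot: [0.719, 0.695, 0.001, 0.0]
contact_force: [0.2, -0.4, -0.0]
finger_gap: 0.702
gripper_force: 0.0
```

>>> {"method": "step_arm", "body": {"targets": [[0.05,-0.015,0,0,0.06],[0.1,-0.03,0,0,0.06],[0.14,-0.04,0,0,0.06],[0.154,-0.042,0,0,0.06],[0.154,-0.042,0,0,0.06],[0.154,-0.042,0,0,0.06]]}}

```text
t: 40.35
tool_pos: [0.4888, 0.2694, 0.3034]
eef_rot: [0.719, 0.695, -0.0, 0.0]
contact_force: [-0.4, -0.5, -0.1]
finger_gap: 0.706
gripper_force: 0.0
```

```bash
python3 look.py .489 .271 .229 .025
```

```text
40.35 [0.4888 0.2694 0.3034] [[0.035, 0.999], [0.999, -0.035]]
422 z 0.2283 circ [489.1 270.9] 7.3 rect [[489.0, 271.2], [14.0, 13.1], 87.6]
```

>>> {"method": "step_arm", "body": {"targets": [[0.001,0,0.03,0,0.06],[0.001,0,0.06,0,0.06],[0.001,0,0.09,0,0.06],[0.001,0,0.115,0,0.06],[0.001,0,0.132,0,0.06],[0.001,0,0.14,0,0.06],[0.001,0,0.14,0,0.06],[0.001,0,0.14,0,0.06]]}}

```text
t: 41.4
tool_pos: [0.4891, 0.2715, 0.1641]
eef_rot: [0.719, 0.695, 0.001, 0.0]
contact_force: [0.8, -0.5, -0.6]
finger_gap: 0.704
gripper_force: 0.0
```

>>> {"method": "step_arm", "body": {"targets": [[0,0,0,0,0.02],[0,0,0,0,0.02],[0,0,0,0,0.02],[0,0,0,0,0.02],[0,0,0,0,0.02],[0,0,0,0,0.02],[0,0,0,0,0.02],[0,0,0,0,0.02]]}}

```text
t: 42.4
tool_pos: [0.489, 0.2718, 0.164]
eef_rot: [0.719, 0.695, 0.001, 0.0]
contact_force: [-0.0, -0.8, 6.0]
finger_gap: 0.287
gripper_force: 59.0
```

>>> {"method": "step_arm", "body": {"targets": [[0,0,-0.01,0,0.02],[0,0,-0.03,0,0.02],[0,0,-0.06,0,0.02],[0,0,-0.08,0,0.02],[-0.02,0.01,-0.08,0,0.02],[-0.05,0.025,-0.08,0,0.02],[-0.09,0.04,-0.08,0,0.02],[-0.13,0.06,-0.08,0,0.02],[-0.17,0.08,-0.08,0,0.02],[-0.2,0.09,-0.08,0,0.02],[-0.213,0.092,-0.08,0,0.02],[-0.213,0.092,-0.08,0,0.02]]}}

```text
t: 43.9
tool_pos: [0.5724, 0.0554, 0.2429]
eef_rot: [0.72, 0.694, -0.0, -0.001]
contact_force: [-0.4, 0.0, -1.7]
finger_gap: 0.287
gripper_force: 59.1
```

>>> {"method": "step_arm", "body": {"targets": [[0,0,0,0,0.02],[0,0,0.02,0,0.02],[0,0,0.045,0,0.02],[0,0,0.065,0,0.02],[0,0,0.075,0,0.02],[0,0,0.079,0,0.02],[0,0,0.081,0,0.02],[0,0,0.081,0,0.02],[0,0,0.081,0,0.02]]}}

```text
t: 45.02
tool_pos: [0.5732, 0.0562, 0.1641]
eef_rot: [0.719, 0.695, 0.001, 0.0]
contact_force: [-3.3, 1.9, 5.9]
finger_gap: 0.289
gripper_force: 60.0
```

>>> {"method": "step_arm", "body": {"targets": [[0,0,0,0,0.06],[0,0,0,0,0.06],[0,0,0,0,0.06],[0,0,0,0,0.06],[0,0,-0.01,0,0.06],[0,0,-0.04,0,0.06],[0,0,-0.08,0,0.065],[0,0,-0.12,0,0.07],[0.03,-0.01,-0.12,9,0.07],[0.06,-0.02,-0.12,18,0.07],[0.09,-0.03,-0.12,27,0.07],[0.12,-0.04,-0.12,36,0.07]]}}

```text
t: 46.52
tool_pos: [0.537, 0.1777, 0.2831]
eef_rot: [0.9, 0.436, 0.001, 0.0]
contact_force: [0.2, 0.5, 0.7]
finger_gap: 0.819
gripper_force: 0.0
```

```bash
python3 -c "
from h import *
o=env.get_obs();print(o['tool_pos'],R.from_quat(o['eef_rot']).as_matrix()[:2,:2].round(3).tolist())"
```

```text
[0.53697546 0.17774631 0.28313028] [[0.619, 0.785], [0.785, -0.619]]
```

>>> {"method": "step_arm", "body": {"targets": [[0.02,-0.025,0,10,0.07],[0.045,-0.055,0,20,0.07],[0.065,-0.085,0,30,0.07],[0.09,-0.115,0,40,0.07],[0.108,-0.137,0,50,0.07],[0.108,-0.137,0,52,0.07],[0.108,-0.137,0,52,0.07],[0.108,-0.137,0,52,0.07]]}}

```text
t: 47.52
tool_pos: [0.4959, 0.3452, 0.2825]
eef_rot: [1.0, 0.0, 0.0, 0.0]
contact_force: [0.9, -0.6, 0.9]
finger_gap: 0.818
gripper_force: 0.0
```

```bash
python3 look.py .496 .347 .221 .03
```

```text
47.525 [0.4959 0.3452 0.2825] [[1.0, 0.001], [0.001, -1.0]]
1862 z 0.2202 circ [494.3 345.9] 20.0 rect [[494.5, 346.2], [39.0, 38.3], 12.0]
```

>>> {"method": "step_arm", "body": {"targets": [[-0.001,-0.001,0.03,0,0.07],[-0.001,-0.001,0.06,0,0.07],[-0.001,-0.001,0.085,0,0.07],[-0.001,-0.001,0.105,0,0.07],[-0.001,-0.001,0.118,0,0.07],[-0.001,-0.001,0.118,0,0.07],[-0.001,-0.001,0.118,0,0.07]]}}

```text
t: 48.45
tool_pos: [0.4953, 0.3474, 0.1651]
eef_rot: [1.0, 0.0, 0.001, -0.0]
contact_force: [0.8, -0.8, -0.4]
finger_gap: 0.819
gripper_force: 0.0
```

>>> {"method": "step_arm", "body": {"targets": [[0,0,0,0,0.03],[0,0,0,0,0.03],[0,0,0,0,0.03],[0,0,0,0,0.03],[0,0,0,0,0.03],[0,0,0,0,0.03],[0,0,0,0,0.03],[0,0,0,0,0.03]]}}

```text
t: 49.45
tool_pos: [0.4951, 0.3474, 0.1654]
eef_rot: [1.0, 0.001, 0.001, -0.0]
contact_force: [-0.9, -1.3, 4.3]
finger_gap: 0.455
gripper_force: 60.1
```

>>> {"method": "step_arm", "body": {"targets": [[0,0,-0.01,0,0.03],[0,0,-0.03,0,0.03],[0,0,-0.06,0,0.03],[0,0,-0.09,0,0.03],[0,0.02,-0.1,0,0.03],[0.003,0.05,-0.1,0,0.03],[0.005,0.09,-0.1,0,0.03],[0.008,0.13,-0.1,0,0.03],[0.01,0.17,-0.1,0,0.03],[0.01,0.21,-0.1,0,0.03],[0.013,0.25,-0.1,0,0.03],[0.013,0.29,-0.1,0,0.03]]}}

```text
t: 50.95
tool_pos: [0.5064, 0.0551, 0.2633]
eef_rot: [1.0, 0.0, -0.001, 0.0]
contact_force: [0.4, -1.4, -3.1]
finger_gap: 0.457
gripper_force: 60.7
```

>>> {"method": "step_arm", "body": {"targets": [[0,0.03,0,0,0.03],[0,0.05,0,0,0.03],[0,0.063,0,0,0.03],[0,0.063,0.02,0,0.03],[0,0.063,0.045,0,0.03],[0,0.063,0.07,0,0.03],[0,0.063,0.085,0,0.03],[0,0.063,0.094,0,0.03],[0,0.063,0.099,0,0.03],[0,0.063,0.101,0,0.03],[0,0.063,0.101,0,0.03]]}}

```text
t: 52.32
tool_pos: [0.5077, -0.0058, 0.1654]
eef_rot: [1.0, 0.001, 0.0, 0.0]
contact_force: [-3.9, -0.1, 9.2]
finger_gap: 0.456
gripper_force: 61.7
```

>>> {"method": "step_arm", "body": {"targets": [[0,0,0,0,0.07],[0,0,0,0,0.07],[0,0,0,0,0.07],[0,0,0,0,0.07],[0,0,-0.01,0,0.07],[0,0,-0.05,0,0.07],[0,0,-0.1,0,0.07],[0,0,-0.16,0,0.07],[0.01,0,-0.22,0,0.07],[0.01,0,-0.28,0,0.07],[0.01,0,-0.28,0,0.07],[0.01,0,-0.28,0,0.07]]}}

```text
t: 53.82
tool_pos: [0.5172, -0.0055, 0.4431]
eef_rot: [1.0, 0.0, -0.0, -0.0]
contact_force: [0.2, -0.4, -0.2]
finger_gap: 0.82
gripper_force: 0.0
```

```bash
python3 look.py .508 -.0068 .221 .03 .573 .055 .229 .03 .574 -.067 .250 .02 .445 -.278 .184 .03; cp pics/last.png pics/w9.png
```

```text
53.825 [ 0.5172 -0.0055  0.4431] [[1.0, 0.001], [0.001, -1.0]]
638 z 0.2202 circ [507.   -6.8] 19.8 rect [[507.1, -6.4], [39.1, 37.4], 1.0]
187 z 0.2286 circ [573.4  55. ] 7.1 rect [[573.2, 55.0], [13.4, 13.6], 25.1]
17 z 0.2489 circ [572.7 -66.7] 1.8 rect [[572.8, -66.6], [2.4, 3.4], 54.9]
527 z 0.1834 circ [ 445.3 -277.8] 19.0 rect [[444.7, -278.1], [26.0, 31.7], 61.3]
```

View pics/w9.png

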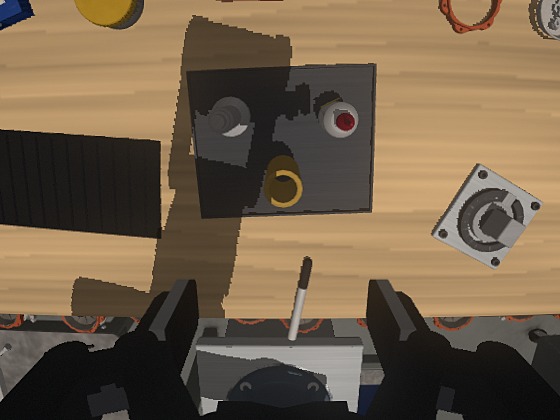

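The sleeve (284,187), spindle (220,115) and bottle (344,121) stand back within about 1 mm of their starts, and the cap is in the nest at (493,220).

```bash
python3 -c "
from cell import job
print(job.sign_off())"
```

```text
the job is handed in; nothing more can be done
None
```

I seated the cap in the nest with its lug in the notch, put the bottle, spindle and sleeve back upright within about 2 mm of where they started, and handed the job in at about 54 s; the sign-off returned no verdict.

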